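Set the jar labeller to 6 and register a jar

ROBOT

A 7-joint arm with a two-finger parallel gripper is mounted at the origin on the work surface. World frame = base frame: x ahead of the robot, y to its left, z up, the work surface at z = 0. Lengths are in m, angles in rad, forces in N, time in s.
With the tool pointing down it reaches from about 0.425 to 0.925 m from the base axis. Payload 6.8 kg.
Tool frame: the origin (TCP) lies between the finger pads; the fingertips stand 14 mm ahead of it and the grasp point (between the pads) lies 5 mm behind it; z points along the fingers, x is the direction in which the jaws open and shut, and the axes are right-handed (so a half turn about z gives the same grasp; the last joint's range is limited). The gripper opens to 88 mm and grips with 3 to 60 N. Pads are 20 mm wide; open, the fingers measure 115 mm over their backs; the gripper's body (75 mm by 178 mm) begins 61 mm behind the grasp point.
Start: joints at [1.176, 0.477, 0.022, 1.555, -0.011, 1.109, -0.083], TCP at [0.191, -0.647, 0.237] pointing down, gripper open.
Joint ranges: [-2.96, 2.96], [-0.34, 2.1], [-1.41, 1.46], [0.24, 2.44], [-1.37, 4.51], [0.17, 1.92], [-2.96, 2.96]. Speed limits (rad/s): [2.39, 2.39, 3.14, 3.14, 3.14, 3.14, 3.14].

INTERFACE

Orientations are given as a 3x3 rotation matrix whose columns are the frame's x, y, z axes.
In Python, from workcell import r, viewer gives the robot as it stands. The module is installed in compiled form; this text tells all that it offers.
- The arm moves only by the shell command python3 -m inch 'ROWS' [FORCE]. ROWS is JSON, a list of rows, each an object of numbers: "x", "y", "z": the shift along the tool's x, y, z in m; "spin": the turn about the tool's z in degrees; "gripper": the opening, from -1 (shut) to 1 (fully open), so that 0 is half open. A call has 1 to 8 rows; each row shifts and turns the commanded pose from where the row before left it, along the tool's axes as they then stand; what a row does not reach is not made up. A row lasts 1/12 s, in which the tool goes at most 41.7 mm and 7.16 degrees, less where a joint would pass 70% of its speed; a pose out of reach is approached as far as the arm can. A call with a gripper value outside its range is refused whole. The fingers move at their own pace and stop on an object; FORCE is the grip in N (left out, the last holds). Time passes only in rows, so rows that do not move let the fingers close. It gives the time, the measured TCP pose, the force and the opening at its end, in the units of the state.
- r.get_state(): the state, without advancing time (a new reading comes with each control period).
- viewer.grab_frame(name): name is "scene" or "top" or "wrist"; returns a dict with "img" (384x512x3 uint8, blue, green, red), "intrinsics" (3x3 intrinsics, pixels), "pose" (4x4, takes a point from camera to world coordinates). Camera axes: x right, y up, looking along -z (the intrinsics and any distortion apply to the point x, -y, -z); pixel columns grow to the right and rows downward; lengths in m; the calibration is good to about 2 mm. The wrist camera is an equidistant fisheye: a pixel r from the principal point sees the ray r / f radians off the axis. A picture is of the moment at which its call begins. There is no depth.
- r.sign_off(): hands the job in, once; it reports no verdict.
The state is a dict: "time_s": time; "qpos": joint angles; "joint_vel": joint speeds; "tau": joint torques, N m; "tcp_pos": TCP position; "orientation": TCP orientation; "force": force on the tool from outside, world axes, zero at the start; "torque": the same for the moment, N m; "grip_width": finger opening in m.
Only numpy, scipy, OpenCV 4.12 (cv2) and the standard library are available. Lean on these libraries where they do the work, as an engineer would, in place of code of your own. Each camera call takes 0.05 s, during which the arm holds its last target. There are 200 camera calls.

TASK

Get the jar labeller ready for this jar: first turn the black click-stop sleeve on its sloping face so that the white pointer clicks in at 6, which also moves the side stop. Then bring the jar standing on the labeller's bed home into the corner, upright and flush against both the rear stop and the side stop, and let go of everything. Leave the other jars, the bowl and the label roll where they are.

Things in the scene. Friction and masses are not known exactly. Their poses are not given: they have to be found in the camera images.
- labeller: Bench jar labeller, fixed: aluminium bed plate (x -110 to 210, y -180 to 180, top at z 12 mm), left a white housing (y 30 to 170, ridge 88 mm high at x 36), right a corner of two low steel stops. Origin on the table; x away from the robot's side, y left, z up. Behind the rear stop: paper roll, 90 mm diameter, at x 155, y -90, top z 67; post, 18 mm diameter, at x 120, y -5, top z 62.
- dial_center (a point): Centre of the housing's sloping face (130 mm up the slope, 140 mm wide), at labeller x -20, y 100, z 55 mm. z: the face's normal, leaning 30 degrees from vertical to labeller -x; x: straight up the slope; y: left. Flat on it a 110 mm dial, 2 mm thick, ticks and numbers 0 to 9 clockwise, 18 degrees apart: 0 is 81 degrees left of straight up, 6 is 27 degrees right.
- sleeve (a joint): Turn of the black sleeve about the dial's axis, rad, clockwise as seen looking down on the face: number k is at k x 0.31416 (6 is at 1.885), limits 0 and 2.827. A detent clicks it into the whole numbers; turning takes up to 0.2 N m. The white bar on its top and the white mark on its skirt point to the number.
- sleeve_grip (a point): Point on the sleeve's axis, 30 mm above the sloping face, turning with the sleeve; z is the axis, out of the face. The sleeve is round and finely fluted: grip part 42 mm in diameter, from 8 to 40 mm above the face; below it a skirt 56 mm in diameter. The white pointer lies 81 degrees counter-clockwise (about z) from this point's x axis.
- rear_stop_face (a point): Middle of the foot of the rear stop's front face (it looks to labeller -x), at the bed's top, labeller x 70, y -85 mm. The stop is a fixed steel bar along labeller y, 150 mm long, 12 mm thick, 18 mm high above the bed. Axes as the labeller's.
- side_stop_face (a point): Middle of the foot of the side stop's face (it looks to labeller -y), at the bed's top. Steel bar along labeller x (-10 to 65 mm), 12 mm thick, 18 mm high above the bed, on a 10 mm rod from the housing. The sleeve shifts it 2 mm to -y for each number: at 6 its face is at labeller y -17 mm. Axes as the labeller's.
- bed_top (a point): Point on the top of the bed plate (labeller x 0, y -100, z 12 mm). Axes as the labeller's.
- jar: The jar to register: plain black square plastic jar with a cap, without label, 46 x 46 mm, 72 mm high, 0.12 kg, standing on the labeller's bed. Origin at the centre of its underside, z up, x and y square to its sides. Home, its centre is 23 mm from each stop's face.
- jar_a: Bystander: finished jar of the same size with paper labels on two sides, on the table right of the labeller. Origin under its centre.
- jar_b: Bystander: another labelled jar, like jar_a. Origin under its centre.
- bowl: Bystander: steel bowl, 130 mm across, 50 mm high, on the table left of the labeller. Origin under its centre.
- roll: Bystander: roll of paper labels lying flat, 90 mm across, 45 mm high, 38 mm hole, on the table left of the labeller. Origin under its centre.
There are look-alikes about, which are no part of the job. Leave any yellow look-alike of the jar alone.

How it is judged:
By the outcome, as a careful person would: the job done as asked, in the order asked, and still so for the second after the job is handed in, with the robot touching nothing.
It also fails if it takes over 58 s, if anything falls off the work surface, if the arm or the gripper's body presses on something with over 40 N, if the wrist force passes 120 N, or if a joint passes its speed limit or range.

## Working session

There is one attempt and no reset: what is moved stays moved. The work goes in short steps, Python scripts to look and compute and a shell command to move; the robot and the scene stay as the last step left them, time stands still between calls to the robot, and variables do not carry over. Pictures are saved under pics/ and viewed, about 8 in all and at most 12, crops included, and the job is handed in when it is done.

```bash
mkdir -p pics; cat > h.py <<'E'
import numpy as np, cv2
from workcell import r, viewer
def grab(n):
    f=viewer.grab_frame(n); return f['img'],np.array(f['intrinsics']),np.array(f['pose'])
def ray(K,P,u,v,fish=False):
    x=(u-K[0,2])/K[0,0]; y=(v-K[1,2])/K[1,1]
    if fish:
        t=np.hypot(x,y); s=np.sin(t)/t if t>1e-9 else 1
        d=np.array([x*s,-y*s,-np.cos(t)])
    else: d=np.array([x,-y,-1.])
    d=P[:3,:3]@d; return P[:3,3],d/np.linalg.norm(d)
def onz(K,P,u,v,z,fish=False):
    o,d=ray(K,P,u,v,fish); return o+d*(z-o[2])/d[2]
def tri(rays):
    A=0;b=0
    for o,d in rays:
        M=np.eye(3)-np.outer(d,d); A=A+M; b=b+M@o
    p=np.linalg.solve(A,b); return p,[np.linalg.norm((np.eye(3)-np.outer(d,d))@(p-o)) for o,d in rays]
def proj(K,P,X,fish=False):
    c=P[:3,:3].T@(np.asarray(X)-P[:3,3]); x,y,z=c[0],-c[1],-c[2]
    if fish:
        rr=np.hypot(x,y); t=np.arctan2(rr,z); x,y=x/rr*t,y/rr*t
    else: x,y=x/z,y/z
    return np.array([K[0,0]*x+K[0,2],K[1,1]*y+K[1,2]])
E
python3 - <<'E'
from h import *
np.set_printoptions(precision=4,suppress=True)
ims=[]
for n in ['scene','top','wrist']:
    i,K,P=grab(n); np.savez('pics/%s0.npz'%n,i=i,K=K,P=P); print(n,K.tolist(),P.round(3).tolist()); cv2.imwrite('pics/%s0.png'%n,cv2.resize(i,(800,600)))
s=r.get_state(); print(s)
E
```

```text
scene [[443.4819019971831, 0.0, 260.361042014568], [0.0, 443.4819019971831, 188.4329031684902], [0.0, 0.0, 1.0]] [[-0.195, -0.609, 0.769, 1.423], [0.981, -0.13, 0.146, 0.192], [0.011, 0.782, 0.623, 0.745], [0.0, 0.0, 0.0, 1.0]]
top [[350.6636038401269, 0.0, 256.6940725427702], [0.0, 350.6636038401269, 184.11458321518464], [0.0, 0.0, 1.0]] [[-0.02, 0.992, -0.124, 0.523], [-0.999, -0.024, -0.03, 0.029], [-0.033, 0.123, 0.992, 0.883], [0.0, 0.0, 0.0, 1.0]]
wrist [[297.3186396354542, 0.0, 256.8341167220585], [0.0, 297.3186396354542, 191.527272825736], [0.0, 0.0, 1.0]] [[0.282, 0.922, 0.265, 0.263], [-0.959, 0.271, 0.077, -0.626], [-0.001, -0.276, 0.961, 0.384], [0.0, 0.0, 0.0, 1.0]]
{'time_s': 0.15, 'qpos': array([ 1.1759,  0.4776,  0.0224,  1.5562, -0.0115,  1.1093, -0.0831]), 'joint_vel': array([-0.    , -0.0026,  0.0003, -0.0048, -0.0007,  0.0006, -0.0005]), 'tau': array([  0.0026, -58.3287,   1.5368, -27.2872,  -0.0542,   0.0145,
         0.0001]), 'tcp_pos': array([ 0.1908, -0.647 ,  0.2359]), 'orientation': array([[ 0.2829, -0.9592, -0.0005],
       [-0.9592, -0.2829,  0.0013],
       [-0.0014,  0.0001, -1.    ]]), 'force': array([-0.8191, -1.2249,  0.2669]), 'torque': array([-0.0478,  0.0069,  0.0023]), 'grip_width': 0.0877294715129609}
```

View pics/top0.png

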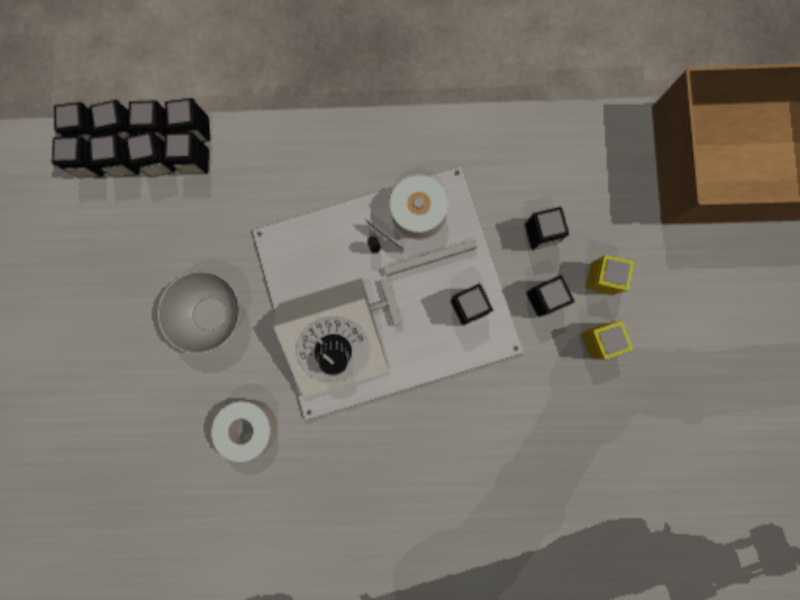

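View pics/scene0.png

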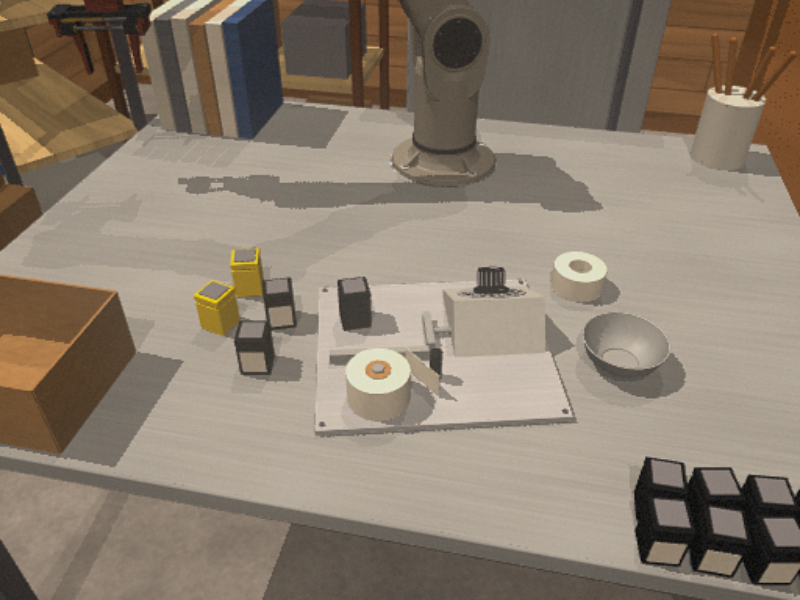

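Top view (800x600 px): the jar to register is at (472,303), the only black jar on the bed. Look-alikes are the labelled jars at (547,227) and (551,296), the yellow ones at (613,274) and (610,340), and the group of eight around (130,137). The sleeve is at (333,352). The scene view shows the jar at (354,303), with no label, and the sleeve at (490,278). I'll check both in one close crop.

```bash
python3 - <<'E'
from h import *
a=np.load('pics/top0.npz')['i']; b=np.load('pics/scene0.npz')['i']
A=cv2.resize(a[190:270,170:330],(800,400),interpolation=cv2.INTER_CUBIC)   # 5x
B=cv2.resize(b[165:215,200:360],(640,200),interpolation=cv2.INTER_CUBIC)   # 4x
B=cv2.copyMakeBorder(B,0,0,0,160,cv2.BORDER_CONSTANT)
cv2.imwrite('pics/c1.png',np.vstack([A,B]))
# bed quads & jar top masks
for n in ['top','scene']:
    d=np.load('pics/%s0.npz'%n); i=d['i']; hsv=cv2.cvtColor(i,cv2.COLOR_BGR2HSV)
    m=((hsv[...,2]<60)).astype(np.uint8)
    k,l,st,c=cv2.connectedComponentsWithStats(m)
    for q in range(1,k):
        if 8<st[q,4]<3000 and 150<c[q,0]<400 and 95<c[q,1]<280: print(n,st[q].tolist(),c[q].round(1))
E
```

```text
top [336, 133, 28, 27, 282] [346.  147.1]
top [236, 151, 8, 11, 66] [239.1 156.1]
top [337, 176, 30, 26, 259] [348.3 190.3]
top [288, 182, 27, 26, 193] [298.7 195.9]
top [201, 214, 24, 26, 414] [212.8 226.2]
scene [265, 90, 39, 9, 86] [286.1  95.4]
scene [306, 171, 7, 3, 9] [309.2 171.8]
scene [169, 178, 19, 22, 99] [178.4 191.1]
scene [217, 189, 2, 9, 10] [217.1 193.3]
scene [150, 202, 39, 38, 223] [168.  220.5]
```

View pics/c1.png

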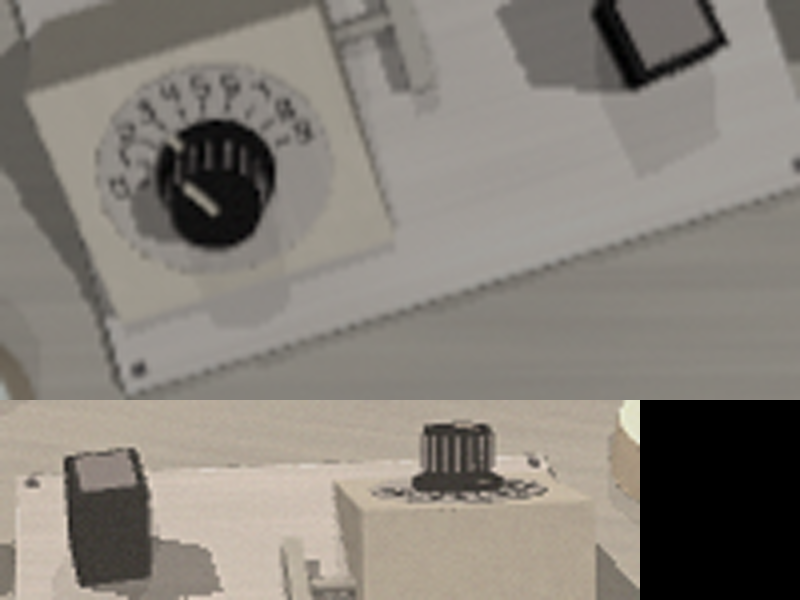

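The crop shows the jar unlabelled, black and standing on the bed. The sleeve bar runs from (215,212) to (185,183), so it points at about 3.

```bash
python3 - <<'E'
from h import *
np.set_printoptions(precision=4,suppress=True)
T=np.load('pics/top0.npz');S=np.load('pics/scene0.npz')
c=np.array([[161.3,147.2],[295.7,106.2],[334.1,225.9],[195.2,269]])
L=np.array([[210,180],[210,-180],[-110,-180],[-110,180]])/1e3
W=np.array([onz(T['K'],T['P'],*p,.012)[:2] for p in c])
print(W)
lc,wc=L.mean(0),W.mean(0)
U,s,V=np.linalg.svd((L-lc).T@(W-wc)); R=(U@V).T; t=wc-R@lc
print('R',R,'t',t,'yaw',np.degrees(np.arctan2(R[1,0],R[0,0])),'res',(W-(L@R.T+t)))
f=lambda p,q:tri([ray(T['K'],T['P'],*p),ray(S['K'],S['P'],*q)])
for n,p,q in [('jartop',(302.7,192),(226.8,182)),('sleeve',(213.6,232.4),(314.5,171.8))]:
    X,e=f(p,q); print(n,X,e,'lab',R.T@(X[:2]-t))
m=lambda x,y:R@np.array([x,y])+t
print('expect grip30',m(-.035,.1),'sleeve top 40: lab x -40, z 89.6')
np.savez('lab.npz',R=R,t=t)
E
```

```text
[[ 0.7335  0.2977]
 [ 0.8313 -0.049 ]
 [ 0.5245 -0.1325]
 [ 0.4268  0.2099]]
R [[ 0.9625 -0.2712]
 [ 0.2712  0.9625]] t [0.5809 0.0679] yaw 15.734001490651236 res [[-0.0007 -0.0004]
 [-0.0005 -0.0007]
 [ 0.0007  0.0026]
 [ 0.0006 -0.0015]]
jartop [ 0.602  -0.0493  0.0858] [np.float64(0.002209478710543071), np.float64(0.0022094787105430298)] lab [-0.0115 -0.1186]
sleeve [0.515  0.1551 0.0848] [np.float64(0.0022396350177254516), np.float64(0.00223963501772542)] lab [-0.0398  0.1018]
expect grip30 [0.5201 0.1547] sleeve top 40: lab x -40, z 89.6
```

```bash
python3 -m inch '[{"x":-0.0204,"y":-0.033,"gripper":1},{"x":-0.0204,"y":-0.033},{"x":-0.0204,"y":-0.033},{"x":-0.0204,"y":-0.033},{"x":-0.0204,"y":-0.033},{"x":-0.0204,"y":-0.033},{"x":-0.0204,"y":-0.033},{"x":-0.0204,"y":-0.033}]'
python3 -m inch '[{"x":-0.0204,"y":-0.033},{"x":-0.0204,"y":-0.033},{"x":-0.0204,"y":-0.033},{"x":-0.0204,"y":-0.033},{"x":-0.0359,"y":-0.0123},{"x":-0.0359,"y":-0.0123},{"x":-0.0359,"y":-0.0123},{"x":-0.0359,"y":-0.0123}]'
python3 -m inch '[{"x":-0.0359,"y":-0.0123},{"x":-0.0359,"y":-0.0123},{"x":-0.0359,"y":-0.0123},{"x":-0.0359,"y":-0.0123},{"x":-0.0359,"y":-0.0123},{"x":-0.0359,"y":-0.0123},{},{}]'
```

```text
schema error: expected keys x, y, z, spin, gripper
schema error: expected keys x, y, z, spin, gripper
schema error: expected keys x, y, z, spin, gripper
```

All keys are needed in every row, so I'll use z 0, spin 0 and gripper 1.

```bash
python3 -m inch '[{"x":-0.0204,"y":-0.033,"z":0,"spin":0,"gripper":1},{"x":-0.0204,"y":-0.033,"z":0,"spin":0,"gripper":1},{"x":-0.0204,"y":-0.033,"z":0,"spin":0,"gripper":1},{"x":-0.0204,"y":-0.033,"z":0,"spin":0,"gripper":1},{"x":-0.0204,"y":-0.033,"z":0,"spin":0,"gripper":1},{"x":-0.0204,"y":-0.033,"z":0,"spin":0,"gripper":1},{"x":-0.0204,"y":-0.033,"z":0,"spin":0,"gripper":1},{"x":-0.0204,"y":-0.033,"z":0,"spin":0,"gripper":1}]'
```

```text
time_s: 0.82
tcp_pos: [0.3988, -0.4145, 0.2365]
orientation: [[0.283, -0.959, -0.0], [-0.959, -0.283, 0.0], [-0.0, 0.0, -1.0]]
force: [0.5, -0.7, 1.1]
grip_width: 0.0882
```

```bash
python3 -m inch '[{"x":-0.0204,"y":-0.033,"z":0,"spin":0,"gripper":1},{"x":-0.0204,"y":-0.033,"z":0,"spin":0,"gripper":1},{"x":-0.0204,"y":-0.033,"z":0,"spin":0,"gripper":1},{"x":-0.0359,"y":-0.0123,"z":0,"spin":0,"gripper":1},{"x":-0.0359,"y":-0.0123,"z":0,"spin":0,"gripper":1},{"x":-0.0359,"y":-0.0123,"z":0,"spin":0,"gripper":1},{"x":-0.0359,"y":-0.0123,"z":0,"spin":0,"gripper":1},{"x":-0.0359,"y":-0.0123,"z":0,"spin":0,"gripper":1}]'
python3 -m inch '[{"x":-0.0359,"y":-0.0123,"z":0,"spin":0,"gripper":1},{"x":-0.0359,"y":-0.0123,"z":0,"spin":0,"gripper":1},{"x":-0.0359,"y":-0.0123,"z":0,"spin":0,"gripper":1},{"x":0,"y":0,"z":0,"spin":0,"gripper":1},{"x":0,"y":0,"z":0,"spin":0,"gripper":1}]'
cat > w.py <<'E'
import sys
from h import *
n=sys.argv[1]; i,K,P=grab('wrist'); s=r.get_state()
np.savez('pics/%s.npz'%n,i=i,K=K,P=P,tcp=s['tcp_pos']); cv2.imwrite('pics/%s.png'%n,cv2.resize(i,(768,576)))
print(s['tcp_pos'],P[:3,3],-P[:3,2])
E
python3 w.py w1
```

```text
time_s: 1.48
tcp_pos: [0.4834, -0.1382, 0.2365]
orientation: [[0.283, -0.959, -0.0], [-0.959, -0.283, -0.0], [0.0, 0.0, -1.0]]
force: [0.8, 0.3, -0.7]
grip_width: 0.0879
time_s: 1.9
tcp_pos: [0.4887, -0.0239, 0.2367]
orientation: [[0.288, -0.958, -0.0], [-0.958, -0.288, 0.0], [-0.0, -0.0, -1.0]]
force: [0.3, -0.2, 0.9]
grip_width: 0.0883
[ 0.48864113 -0.0260221   0.23653687] [ 0.56075035 -0.00206339  0.38454219] [-0.26443057 -0.0792251  -0.96114508]
```

View pics/w1.png

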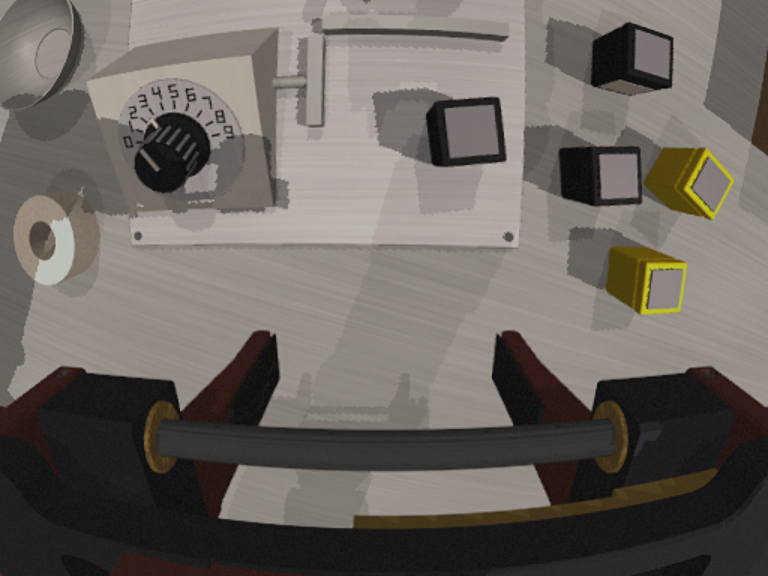

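The wrist view (768x576) shows the dial around (180,135), with the sleeve's top at (158,170), the bar from (158,172) to (140,150) and the skirt mark at (153,125). The jar's top is at (475,130). The jaws are already square to the labeller. I'll cast rays for the pointer angle, the jar's top corners and the stop.

```bash
python3 - <<'E'
from h import *
np.set_printoptions(precision=4,suppress=True)
w=np.load('pics/w1.npz');T=np.load('pics/top0.npz');l=np.load('lab.npz');R,t=l['R'],l['t']
R3=np.eye(3);R3[:2,:2]=R;t3=np.r_[t,0]
c=np.array([-.02,.1,.055]);n=np.array([-.5,0,.8660254]);up=np.array([.8660254,0,.5])
def face(u,v,h):
    o,d=ray(w['K'],w['P'],u/1.5,v/1.5,True); o=R3.T@(o-t3);d=R3.T@d
    p=o+d*((c+n*h-o)@n)/(d@n)-c; return p@up,p[1]
for nm,u,v,h in [('mark',153,125,.008),('bar out',138,148,.04),('bar in',158,172,.04),('sleevetop',158,170,.04),('n0',128,141,.002),('n2',133,113,.002),('n3',142,98,.002),('n6',190,95,.002),('n9',228,131,.002)]:
    a,b=face(u,v,h); print(nm,a.round(4),b.round(4),'angle right of up',np.degrees(np.arctan2(-b,a)).round(1))
hw=lambda u,v,z:R3.T@(onz(w['K'],w['P'],u/1.5,v/1.5,z,True)-t3)
for q in [(443,101),(499,97),(505,160),(447,166)]: print('jartop',hw(*q,.084))
for q in [(324,124),(325,34),(308,126)]: print('side',hw(*q,.030))
for q in [(320,32),(507,39)]: print('rear',hw(*q,.030))
for q in [(132,246),(519,247)]: print('bedcorner',hw(*q,.012))
print(tri([ray(w['K'],w['P'],475/1.5,131/1.5,True),ray(T['K'],T['P'],302.7,192)]))
print(tri([ray(w['K'],w['P'],160/1.5,170/1.5,True),ray(T['K'],T['P'],213.6,232.4)]))
E
```

```text
mark 0.0234 0.013 angle right of up -29.0
bar out 0.0211 0.0108 angle right of up -27.1
bar in 0.0 0.0004 angle right of up -85.9
sleevetop 0.0017 -0.0001 angle right of up 4.6
n0 0.0095 0.0441 angle right of up -77.9
n2 0.0333 0.0317 angle right of up -43.6
n3 0.0446 0.0201 angle right of up -24.2
n6 0.0418 -0.0205 angle right of up 26.2
n9 0.0098 -0.045 angle right of up 77.7
jartop [ 0.0047 -0.0996  0.084 ]
jartop [ 0.0102 -0.138   0.084 ]
jartop [-0.0332 -0.1434  0.084 ]
jartop [-0.0395 -0.1033  0.084 ]
side [-0.0076 -0.0134  0.03  ]
side [ 0.0672 -0.0126  0.03  ]
side [-0.0089 -0.0006  0.03  ]
rear [ 0.0691 -0.0086  0.03  ]
rear [ 0.0692 -0.1582  0.03  ]
bedcorner [-0.1084  0.1778  0.012 ]
bedcorner [-0.1068 -0.1801  0.012 ]
(array([ 0.6007, -0.0519,  0.0884]), [np.float64(0.0016071280813294664), np.float64(0.001607128081329358)])
(array([0.5161, 0.1525, 0.0888]), [np.float64(0.0007877831749362839), np.float64(0.0007877831749361938)])
```

The pointer is at 3 (-27 to -29°), the numbers fall where they should, and heights check out (sleeve top 88.8 mm, jar top 88 and 86 mm against 84). Moving over the sleeve with jaws turned 10° counter-clockwise, so each stroke can swing through the middle.

```bash
python3 -m inch '[{"x":-0.0272,"y":-0.0135,"z":0,"spin":0,"gripper":1},{"x":-0.0272,"y":-0.0135,"z":0,"spin":0,"gripper":1},{"x":-0.0272,"y":-0.0135,"z":0,"spin":0,"gripper":1},{"x":-0.0272,"y":-0.0135,"z":0,"spin":0,"gripper":1},{"x":-0.0272,"y":-0.0135,"z":0,"spin":0,"gripper":1},{"x":-0.0272,"y":-0.0135,"z":0.02,"spin":0,"gripper":1},{"x":0,"y":0,"z":0.03,"spin":-5,"gripper":1},{"x":0,"y":0,"z":0.03,"spin":-5,"gripper":1}]'
python3 -m inch '[{"x":0,"y":0,"z":0.01,"spin":0,"gripper":1},{"x":0,"y":0,"z":0,"spin":0,"gripper":1}]'
python3 - <<'E'
from h import *
s=r.get_state(); d=np.array([.5186,.154,.079])-s['tcp_pos']; print(s['tcp_pos'],d@s['orientation'], s['orientation'][:2,0])
E
```

```text
time_s: 2.62
tcp_pos: [0.5216, 0.1538, 0.1563]
orientation: [[0.449, -0.894, 0.002], [-0.894, -0.449, 0.001], [0.0, -0.003, -1.0]]
force: [0.5, -1.0, -0.3]
grip_width: 0.0876
time_s: 2.78
tcp_pos: [0.5189, 0.1505, 0.1439]
orientation: [[0.441, -0.898, -0.006], [-0.898, -0.441, -0.002], [-0.0, 0.006, -1.0]]
force: [0.3, -0.5, 0.3]
grip_width: 0.0878
[0.51892551 0.15049942 0.14389305] [-0.00326876 -0.0016513   0.06488495] [ 0.44057993 -0.89771335]
```

```bash
python3 -m inch '[{"x":-0.003,"y":-0.001,"z":0.025,"spin":0,"gripper":1},{"x":0,"y":0,"z":0.025,"spin":0,"gripper":1},{"x":0,"y":0,"z":0.014,"spin":0,"gripper":1},{"x":0,"y":0,"z":0,"spin":0,"gripper":1},{"x":0,"y":0,"z":0,"spin":0,"gripper":-0.3},{"x":0,"y":0,"z":0,"spin":0,"gripper":-0.3},{"x":0,"y":0,"z":0,"spin":0,"gripper":-0.3},{"x":0,"y":0,"z":0,"spin":0,"gripper":-0.3}]' 40
python3 -m inch '[{"x":0,"y":0,"z":0,"spin":5,"gripper":-0.3},{"x":0,"y":0,"z":0,"spin":5,"gripper":-0.3},{"x":0,"y":0,"z":0,"spin":5,"gripper":-0.3},{"x":0,"y":0,"z":0,"spin":5,"gripper":-0.3},{"x":0,"y":0,"z":0,"spin":0,"gripper":-0.3},{"x":0,"y":0,"z":0,"spin":0,"gripper":-0.3}]'; python3 w.py w2
```

```text
time_s: 3.45
tcp_pos: [0.5209, 0.1565, 0.0841]
orientation: [[0.444, -0.896, 0.002], [-0.896, -0.444, 0.001], [0.001, -0.002, -1.0]]
force: [0.9, 0.3, 0.2]
grip_width: 0.0645
time_s: 3.95
tcp_pos: [0.5208, 0.1562, 0.0835]
orientation: [[0.115, -0.993, 0.002], [-0.993, -0.115, -0.0], [0.0, -0.002, -1.0]]
force: [1.7, -3.3, 2.7]
grip_width: 0.0417
[0.52082031 0.15617229 0.08351836] [0.59523297 0.16510389 0.23156421] [-0.27201899 -0.0321823  -0.96175359]
```

View pics/w2.png

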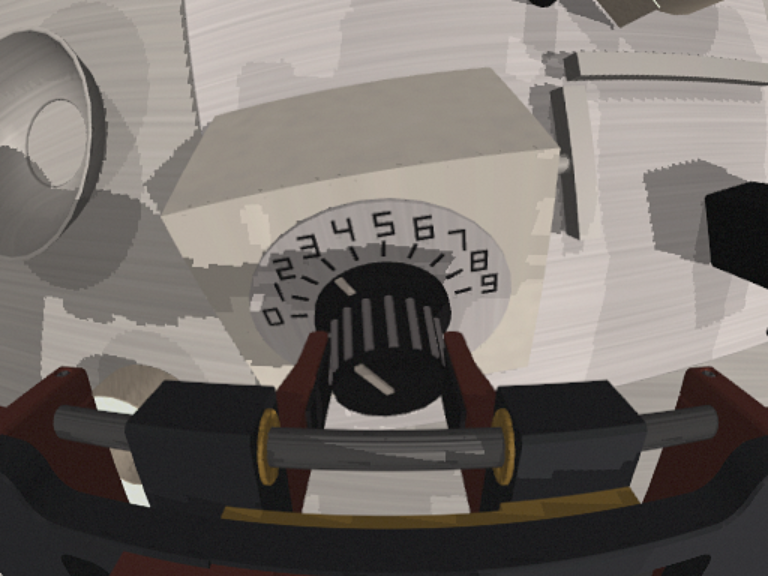

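The fingers only finished closing during the swing, so the sleeve is still at 3 (mark at (345,285), next to tick 3). I'll open slightly, swing back, grip fully and then turn.

```bash
python3 -m inch '[{"x":0,"y":0,"z":0,"spin":0,"gripper":0.25},{"x":0,"y":0,"z":0,"spin":0,"gripper":0.25},{"x":0,"y":0,"z":0,"spin":-5.6,"gripper":0.25},{"x":0,"y":0,"z":0,"spin":-5.6,"gripper":0.25},{"x":0,"y":0,"z":0,"spin":-5.6,"gripper":0.25},{"x":0,"y":0,"z":0,"spin":-5.6,"gripper":0.25},{"x":0,"y":0,"z":0,"spin":0,"gripper":-0.3},{"x":0,"y":0,"z":0,"spin":0,"gripper":-0.3}]' 40
python3 -m inch '[{"x":0,"y":0,"z":0,"spin":0,"gripper":-0.3},{"x":0,"y":0,"z":0,"spin":0,"gripper":-0.3}]'
python3 -m inch '[{"x":0,"y":0,"z":0,"spin":5,"gripper":-0.3},{"x":0,"y":0,"z":0,"spin":5,"gripper":-0.3},{"x":0,"y":0,"z":0,"spin":5,"gripper":-0.3},{"x":0,"y":0,"z":0,"spin":5,"gripper":-0.3},{"x":0,"y":0,"z":0,"spin":4,"gripper":-0.3},{"x":0,"y":0,"z":0,"spin":0,"gripper":-0.3},{"x":0,"y":0,"z":0,"spin":0,"gripper":-0.3}]'
cat > mark.py <<'E'
import sys
from h import *
i,K,P=grab('wrist'); l=np.load('lab.npz');R3=np.eye(3);R3[:2,:2]=l['R'];t3=np.r_[l['t'],0]
c=np.array([-.02,.1,.055]);n=np.array([-.5,0,.8660254]);up=np.array([.8660254,0,.5])
# sample skirt-top ring (8 mm up, r 21.5..28) by angle; light pixels = mark
g=cv2.cvtColor(i,cv2.COLOR_BGR2GRAY)
A=np.arange(-88,89,2); best=[]
for a in A:
    th=np.radians(a); v=0
    for rr in np.arange(.0235,.0275,.001):
        p=R3@(c+n*.008+rr*(np.cos(th)*up-np.sin(th)*np.array([0,1,0])))+t3
        u,w=proj(K,P,p,True); v+=g[int(round(w)),int(round(u))]/4
    best.append(v)
best=np.array(best); print({int(a):int(b) for a,b in zip(A,best) if b>best.min()+30})
s=r.get_state(); o=s['orientation']; print(s['tcp_pos'],'spinpos',-74.27-np.degrees(np.arctan2(o[1,0],o[0,0])),s['grip_width'],s['force'],s['torque'])
if len(sys.argv)>1: cv2.imwrite('pics/%s.png'%sys.argv[1],cv2.resize(i[100:300,130:390],(780,600),interpolation=cv2.INTER_CUBIC))
E
python3 mark.py m1
```

```text
time_s: 4.67
tcp_pos: [0.5202, 0.1551, 0.0825]
orientation: [[0.479, -0.878, 0.0], [-0.878, -0.479, -0.001], [0.001, 0.001, -1.0]]
force: [5.4, -8.0, -2.4]
grip_width: 0.0447
time_s: 4.83
tcp_pos: [0.5206, 0.1544, 0.0825]
orientation: [[0.478, -0.879, 0.0], [-0.879, -0.478, -0.002], [0.002, 0.001, -1.0]]
force: [2.9, -3.8, -2.4]
grip_width: 0.0423
time_s: 5.42
tcp_pos: [0.5199, 0.1561, 0.0827]
orientation: [[0.085, -0.996, 0.0], [-0.996, -0.085, -0.0], [0.0, -0.0, -1.0]]
force: [0.8, -2.9, 0.7]
grip_width: 0.0423
{-88: 46, -86: 45, -16: 83, -14: 111, -12: 97, -10: 92}
[0.51993761 0.15605809 0.08264672] spinpos 10.861390233580323 0.042311693619003075 [ 0.35121746 -3.14546971  0.23115357] [ 0.39377774 -0.06497413  0.45279927]
```

The mark moved about 15° and is past the halfway point to 4. Next stroke the same, with a firmer grip.

```bash
python3 -m inch '[{"x":0,"y":0,"z":0,"spin":0,"gripper":0.25},{"x":0,"y":0,"z":0,"spin":0,"gripper":0.25},{"x":0,"y":0,"z":0,"spin":-6,"gripper":0.25},{"x":0,"y":0,"z":0,"spin":-6,"gripper":0.25},{"x":0,"y":0,"z":0,"spin":-6,"gripper":0.25},{"x":0,"y":0,"z":0,"spin":-6,"gripper":0.25},{"x":0,"y":0,"z":0,"spin":-1,"gripper":0.25},{"x":0,"y":0,"z":0,"spin":0,"gripper":0.25}]' 60
python3 mark.py
python3 -m inch '[{"x":0,"y":0,"z":0,"spin":0,"gripper":-0.3},{"x":0,"y":0,"z":0,"spin":0,"gripper":-0.3},{"x":0,"y":0,"z":0,"spin":0,"gripper":-0.3},{"x":0,"y":0,"z":0,"spin":0,"gripper":-0.3}]'
python3 -m inch '[{"x":0,"y":0,"z":0,"spin":5,"gripper":-0.3},{"x":0,"y":0,"z":0,"spin":5,"gripper":-0.3},{"x":0,"y":0,"z":0,"spin":5,"gripper":-0.3},{"x":0,"y":0,"z":0,"spin":5,"gripper":-0.3},{"x":0,"y":0,"z":0,"spin":5,"gripper":-0.3},{"x":0,"y":0,"z":0,"spin":0,"gripper":-0.3},{"x":0,"y":0,"z":0,"spin":0,"gripper":-0.3}]'
python3 mark.py m2
```

```text
time_s: 6.13
tcp_pos: [0.5197, 0.1567, 0.0826]
orientation: [[0.496, -0.868, -0.0], [-0.868, -0.496, 0.001], [-0.001, -0.0, -1.0]]
force: [0.3, 0.6, -0.4]
grip_width: 0.0551
{-12: 94, -10: 103, -8: 110, -6: 66}
[0.5198019  0.15662628 0.08262816] spinpos -13.945025671437591 0.05525905603840934 [-0.04112693 -0.78919454  0.57881991] [-0.00300833  0.03213612  0.02607315]
time_s: 6.52
tcp_pos: [0.5209, 0.1545, 0.0827]
orientation: [[0.495, -0.869, 0.001], [-0.869, -0.495, -0.002], [0.002, -0.0, -1.0]]
force: [3.4, -4.5, -1.8]
grip_width: 0.0421
time_s: 7.1
tcp_pos: [0.5198, 0.1563, 0.0832]
orientation: [[0.084, -0.996, 0.0], [-0.996, -0.084, -0.001], [0.001, -0.0, -1.0]]
force: [-2.3, -4.7, 6.8]
grip_width: 0.0415
{-88: 50, 2: 93, 4: 115, 6: 114, 8: 77}
[0.51980426 0.1562434  0.0832055 ] spinpos 10.887600255945728 0.04164351110244496 [-1.97210148 -4.60348839  6.85874383] [0.89765947 0.64053417 0.8896938 ]
```

Released it was in the click at -9° (4), and it is now at +5°, on its way to 5 (+9°). One more stroke.

```bash
python3 -m inch '[{"x":0,"y":0,"z":0,"spin":0,"gripper":0.25},{"x":0,"y":0,"z":0,"spin":0,"gripper":0.25},{"x":0,"y":0,"z":0,"spin":-6,"gripper":0.25},{"x":0,"y":0,"z":0,"spin":-6,"gripper":0.25},{"x":0,"y":0,"z":0,"spin":-6,"gripper":0.25},{"x":0,"y":0,"z":0,"spin":-6,"gripper":0.25},{"x":0,"y":0,"z":0,"spin":-1,"gripper":0.25},{"x":0,"y":0,"z":0,"spin":0,"gripper":0.25}]' 60
python3 mark.py
python3 -m inch '[{"x":0,"y":0,"z":0,"spin":0,"gripper":-0.3},{"x":0,"y":0,"z":0,"spin":0,"gripper":-0.3},{"x":0,"y":0,"z":0,"spin":0,"gripper":-0.3},{"x":0,"y":0,"z":0,"spin":0,"gripper":-0.3}]'
python3 -m inch '[{"x":0,"y":0,"z":0,"spin":5,"gripper":-0.3},{"x":0,"y":0,"z":0,"spin":5,"gripper":-0.3},{"x":0,"y":0,"z":0,"spin":5,"gripper":-0.3},{"x":0,"y":0,"z":0,"spin":5,"gripper":-0.3},{"x":0,"y":0,"z":0,"spin":5,"gripper":-0.3},{"x":0,"y":0,"z":0,"spin":0,"gripper":-0.3},{"x":0,"y":0,"z":0,"spin":0,"gripper":-0.3}]'
python3 mark.py m3
```

```text
time_s: 7.82
tcp_pos: [0.5198, 0.1566, 0.0826]
orientation: [[0.496, -0.869, -0.0], [-0.869, -0.496, 0.0], [-0.001, 0.0, -1.0]]
force: [0.4, -0.1, -1.0]
grip_width: 0.055
{4: 96, 6: 102, 8: 104, 10: 68}
[0.51984993 0.15650368 0.08258579] spinpos -13.916987808496238 0.054718804745973106 [-0.10189399 -0.12617805 -0.29614175] [-0.00243574  0.00936738  0.00803875]
time_s: 8.2
tcp_pos: [0.5209, 0.1545, 0.0826]
orientation: [[0.495, -0.869, 0.001], [-0.869, -0.495, -0.002], [0.002, -0.0, -1.0]]
force: [2.1, -3.9, -2.2]
grip_width: 0.0423
time_s: 8.78
tcp_pos: [0.5198, 0.1563, 0.0832]
orientation: [[0.084, -0.996, 0.0], [-0.996, -0.084, -0.001], [0.001, -0.0, -1.0]]
force: [-3.3, -4.8, 7.0]
grip_width: 0.0414
{-88: 49, 18: 89, 20: 114, 22: 120, 24: 113}
[0.51978373 0.15625904 0.08318303] spinpos 10.888840135230566 0.04165826822938968 [-2.60097555 -3.32795993  6.12069755] [0.88089952 0.64051191 0.89921236]
```

```bash
python3 -m inch '[{"x":0,"y":0,"z":0,"spin":0,"gripper":1},{"x":0,"y":0,"z":0,"spin":0,"gripper":1},{"x":0,"y":0,"z":0,"spin":0,"gripper":1},{"x":0,"y":0,"z":0,"spin":0,"gripper":1},{"x":0,"y":0,"z":-0.03,"spin":0,"gripper":1},{"x":0,"y":0,"z":-0.04,"spin":0,"gripper":1},{"x":0,"y":0,"z":-0.03,"spin":0,"gripper":1},{"x":0,"y":0,"z":0,"spin":0,"gripper":1}]'
python3 mark.py m4; python3 w.py w3
```

```text
time_s: 9.5
tcp_pos: [0.5232, 0.1582, 0.1887]
orientation: [[0.084, -0.996, 0.01], [-0.996, -0.084, 0.004], [-0.003, -0.01, -1.0]]
force: [0.3, -0.1, 0.1]
grip_width: 0.0872
{20: 94, 22: 139, 24: 158, 26: 155, 28: 88}
[0.52198579 0.1574645  0.18594591] spinpos 10.916721880855818 0.08751214246559119 [ 0.30768782  0.47692093 -0.5362177 ] [ 0.06227876 -0.00180338 -0.02071608]
[0.52058993 0.15677627 0.18381827] [0.59597567 0.16366462 0.33428463] [-0.26887228 -0.02112126 -0.96294423]
```

View pics/w3.png

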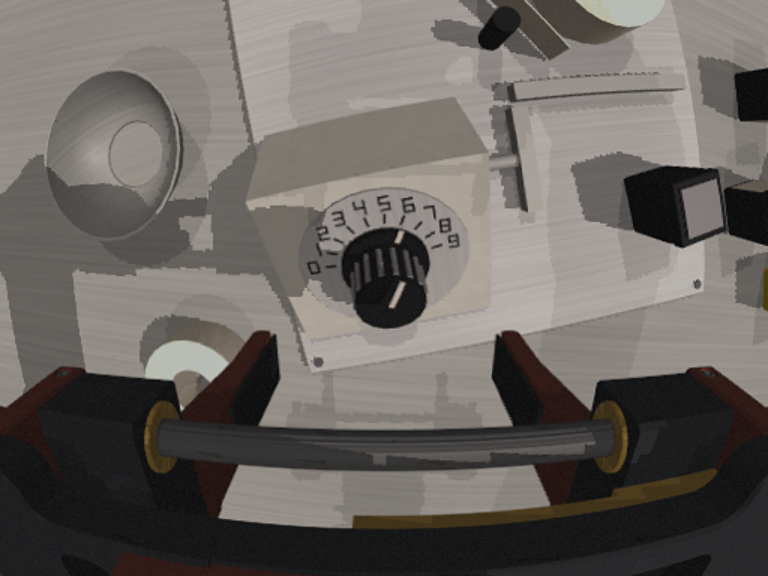

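The pointer is at 6 (mark (399,237) on tick 6, measured 25° with the same -2° bias seen at the other clicks). Now the jar at lab (-14,-121) mm, turned about 8°.

```bash
python3 -m inch '[{"x":0.0358,"y":-0.0103,"z":0,"spin":0,"gripper":1},{"x":0.0358,"y":-0.0103,"z":0,"spin":0,"gripper":1},{"x":0.0358,"y":-0.0103,"z":0,"spin":0,"gripper":1},{"x":0.0358,"y":-0.0103,"z":0,"spin":0,"gripper":1},{"x":0.0358,"y":-0.0103,"z":0,"spin":0,"gripper":1},{"x":0.0358,"y":-0.0103,"z":0,"spin":0,"gripper":1},{"x":0,"y":0,"z":0,"spin":-6.4,"gripper":1},{"x":0,"y":0,"z":0,"spin":-6.4,"gripper":1}]'
python3 -m inch '[{"x":0,"y":0,"z":0,"spin":-6.4,"gripper":1},{"x":0,"y":0,"z":0,"spin":0,"gripper":1},{"x":0,"y":0,"z":0,"spin":0,"gripper":1}]'; python3 w.py w4
python3 - <<'E'
from h import *
s=r.get_state(); d=np.array([.6002,-.0524,.055])-s['tcp_pos']; print(d@s['orientation'], s['orientation'][:2,0])
E
```

```text
time_s: 10.27
tcp_pos: [0.5988, -0.0559, 0.1802]
orientation: [[0.303, -0.953, -0.003], [-0.953, -0.303, -0.001], [-0.0, 0.004, -1.0]]
force: [0.2, 1.1, -0.6]
grip_width: 0.0876
time_s: 10.52
tcp_pos: [0.5986, -0.0524, 0.181]
orientation: [[0.404, -0.915, -0.003], [-0.915, -0.404, 0.0], [-0.002, 0.002, -1.0]]
force: [1.0, 0.3, -0.0]
grip_width: 0.0882
[ 0.59884825 -0.05236203  0.18139425] [ 0.66783782 -0.02179693  0.32871339] [-0.25517257 -0.11118339 -0.96048176]
[ 0.00071974 -0.00144817  0.12639114] [ 0.4041611  -0.91468716]
```

View pics/w4.png

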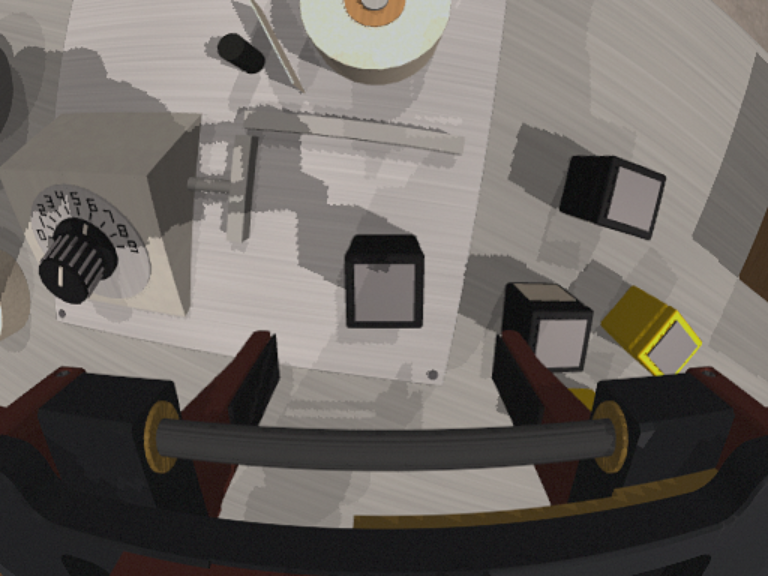

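The jar is square to the jaws and centred at column 384. Descend and grip.

```bash
python3 -m inch '[{"x":0.001,"y":-0.001,"z":0.04,"spin":0,"gripper":1},{"x":0,"y":0,"z":0.04,"spin":0,"gripper":1},{"x":0,"y":0,"z":0.03,"spin":0,"gripper":1},{"x":0,"y":0,"z":0.016,"spin":0,"gripper":1},{"x":0,"y":0,"z":0,"spin":0,"gripper":0.3},{"x":0,"y":0,"z":0,"spin":0,"gripper":0.3},{"x":0,"y":0,"z":0,"spin":0,"gripper":0.3},{"x":0,"y":0,"z":0,"spin":0,"gripper":-0.2}]' 20
python3 -m inch '[{"x":0,"y":0,"z":0,"spin":0,"gripper":-0.2},{"x":0,"y":0,"z":0,"spin":0,"gripper":-0.2},{"x":0,"y":0,"z":0,"spin":0,"gripper":-0.2},{"x":0,"y":0,"z":0,"spin":0,"gripper":-0.2}]'
```

```text
time_s: 11.23
tcp_pos: [0.6022, -0.0529, 0.0584]
orientation: [[0.407, -0.914, 0.003], [-0.914, -0.407, -0.0], [0.001, -0.003, -1.0]]
force: [0.0, -0.3, 0.7]
grip_width: 0.0645
time_s: 11.57
tcp_pos: [0.6014, -0.0528, 0.0576]
orientation: [[0.407, -0.913, 0.001], [-0.913, -0.407, 0.0], [0.0, -0.001, -1.0]]
force: [-1.2, 1.0, 6.2]
grip_width: 0.0457
```

Gripped at 45.7 mm. Lift 4 mm, square up by 8.3° and carry to about 6 mm short of both stops.

```bash
python3 -m inch '[{"x":0,"y":0,"z":-0.004,"spin":0,"gripper":-0.2},{"x":0,"y":0,"z":0,"spin":4.2,"gripper":-0.2},{"x":0,"y":0,"z":0,"spin":4.1,"gripper":-0.2},{"x":-0.019,"y":-0.0135,"z":0,"spin":0,"gripper":-0.2},{"x":-0.019,"y":-0.0135,"z":0,"spin":0,"gripper":-0.2},{"x":-0.019,"y":-0.0135,"z":0,"spin":0,"gripper":-0.2},{"x":-0.018,"y":-0.0135,"z":0,"spin":0,"gripper":-0.2},{"x":0,"y":0,"z":0,"spin":0,"gripper":-0.2}]' 20
python3 -m inch '[{"x":0,"y":0,"z":0,"spin":0,"gripper":-0.2},{"x":0,"y":0,"z":0,"spin":0,"gripper":-0.2}]'
cat > st.py <<'E'
from h import *
np.set_printoptions(precision=4,suppress=True)
l=np.load('lab.npz');R=l['R'];s=r.get_state();o=s['orientation']
print('t',s['time_s'],'lab',R.T@(s['tcp_pos'][:2]-l['t']),'z',s['tcp_pos'][2],'headoff',np.degrees(np.arctan2(o[1,0],o[0,0]))+74.27,'Flab',R.T@s['force'][:2],s['force'][2],s['grip_width'])
E
python3 st.py; python3 w.py w5
```

```text
time_s: 12.23
tcp_pos: [0.6337, 0.0404, 0.0611]
orientation: [[0.277, -0.961, 0.002], [-0.961, -0.277, 0.004], [-0.003, -0.003, -1.0]]
force: [-0.1, 1.4, -0.8]
grip_width: 0.0457
time_s: 12.4
tcp_pos: [0.6321, 0.0327, 0.0604]
orientation: [[0.271, -0.963, -0.001], [-0.963, -0.271, -0.001], [0.001, 0.001, -1.0]]
force: [-0.7, -0.3, -1.5]
grip_width: 0.0459
t 12.4 lab [ 0.0397 -0.0478] z 0.06039711312120776 headoff -0.03035228119807698 Flab [-0.7268 -0.1557] -1.5177438500936122 0.04590990648988349
[0.632007   0.03207853 0.06039477] [0.70460556 0.0535336  0.20815665] [-0.26665673 -0.07579843 -0.96080632]
```

View pics/w5.png

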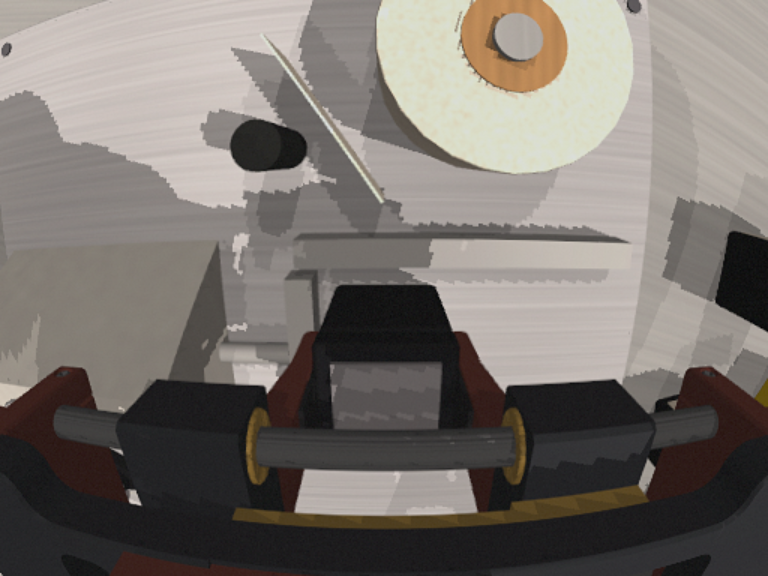

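The jar is square with the stops and still clear of both. Lower, then slide to the rear stop while watching the force.

```bash
python3 -m inch '[{"x":0,"y":0,"z":0.002,"spin":0,"gripper":-0.2},{"x":0,"y":0,"z":0.001,"spin":0,"gripper":-0.2},{"x":0,"y":0,"z":0,"spin":0,"gripper":-0.2},{"x":0,"y":-0.002,"z":0,"spin":0,"gripper":-0.2},{"x":0,"y":-0.002,"z":0,"spin":0,"gripper":-0.2},{"x":0,"y":-0.001,"z":0,"spin":0,"gripper":-0.2},{"x":0,"y":0,"z":0,"spin":0,"gripper":-0.2},{"x":0,"y":0,"z":0,"spin":0,"gripper":-0.2}]' 20 >/dev/null
python3 st.py
python3 -m inch '[{"x":0,"y":-0.001,"z":0,"spin":0,"gripper":-0.2},{"x":0,"y":-0.001,"z":0,"spin":0,"gripper":-0.2},{"x":0,"y":0,"z":0,"spin":0,"gripper":-0.2}]' >/dev/null
python3 st.py
```

```text
t 13.1167 lab [ 0.0459 -0.0469] z 0.05769016723938279 headoff 0.002548315846340188 Flab [-0.0028 -1.0049] 0.3154763296401198 0.04589247329031982
t 13.3667 lab [ 0.0475 -0.0467] z 0.05767174745044614 headoff 0.008979817119495692 Flab [-2.0917  0.163 ] 3.9514486171179777 0.04609369026329679
```

```bash
python3 -m inch '[{"x":0,"y":-0.001,"z":0,"spin":0,"gripper":-0.2},{"x":0,"y":-0.001,"z":0,"spin":0,"gripper":-0.2},{"x":0,"y":0,"z":0,"spin":0,"gripper":-0.2}]' >/dev/null
python3 st.py
python3 -m inch '[{"x":-0.002,"y":0,"z":0,"spin":0,"gripper":-0.2},{"x":-0.002,"y":0,"z":0,"spin":0,"gripper":-0.2},{"x":0,"y":0,"z":0,"spin":0,"gripper":-0.2},{"x":0,"y":0,"z":0,"spin":0,"gripper":-0.2}]' >/dev/null
python3 st.py
```

```text
t 13.6167 lab [ 0.0498 -0.0467] z 0.05768117485804848 headoff 0.006958265119649809 Flab [-1.379  -0.6729] 2.520058572433732 0.0457934239030062
t 13.95 lab [ 0.05   -0.0423] z 0.057702317070161546 headoff 0.03433852129504089 Flab [ 1.0213 -0.5234] -0.6850237273346174 0.04606133600221325
```

```bash
python3 -m inch '[{"x":0,"y":-0.001,"z":0,"spin":0,"gripper":-0.2},{"x":0,"y":-0.001,"z":0,"spin":0,"gripper":-0.2},{"x":0,"y":0,"z":0,"spin":0,"gripper":-0.2}]' >/dev/null
python3 st.py
python3 -m inch '[{"x":-0.001,"y":0,"z":0,"spin":0,"gripper":-0.2},{"x":-0.001,"y":0,"z":0,"spin":0,"gripper":-0.2},{"x":0,"y":0,"z":0,"spin":0,"gripper":-0.2}]' >/dev/null
python3 st.py;python3 w.py w6
```

```text
t 14.2 lab [ 0.0504 -0.0423] z 0.0577153102888688 headoff 0.01537365480598396 Flab [-4.2679  0.9881] 6.98397721151112 0.04596360069265021
t 14.45 lab [ 0.0504 -0.0422] z 0.057733971500919516 headoff -0.04924905443759542 Flab [-4.1636 -2.813 ] 6.035814730906942 0.045877722068875595
[0.64080429 0.04102816 0.05771547] [0.7134731  0.06192532 0.20542119] [-0.26740223 -0.07675709 -0.96052298]
```

```bash
python3 - <<'E'
from h import *
i=np.load('pics/w6.npz')['i']; cv2.imwrite('pics/w6c.png',cv2.resize(i[140:300,170:370],(750,600),interpolation=cv2.INTER_CUBIC))
E
```

```text
(no output)
```

View pics/w6c.png

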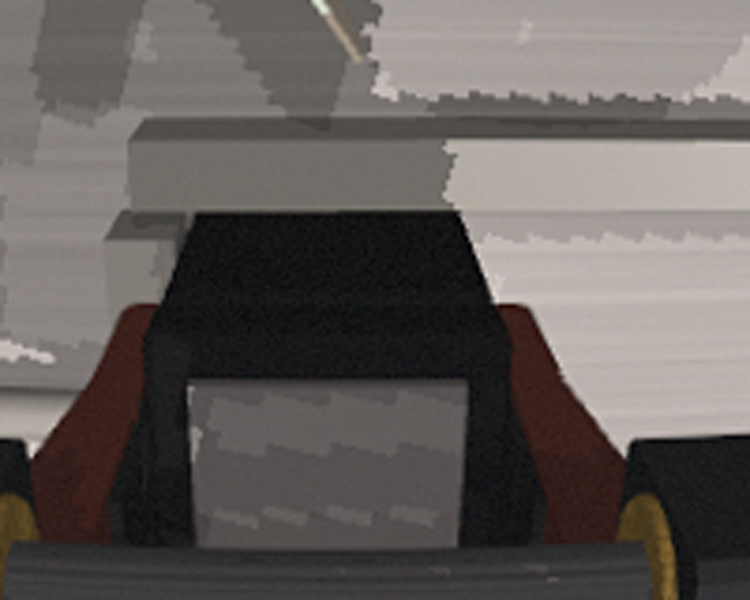

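The jar's face meets the rear stop (Fx -4 N) and is at, or a sliver from, the side stop. Push a little more sideways to confirm.

```bash
python3 -m inch '[{"x":-0.001,"y":0,"z":0,"spin":0,"gripper":-0.2},{"x":-0.001,"y":0,"z":0,"spin":0,"gripper":-0.2},{"x":0,"y":0,"z":0,"spin":0,"gripper":-0.2}]' >/dev/null
python3 st.py
python3 -m inch '[{"x":-0.001,"y":-0.0005,"z":0,"spin":0,"gripper":-0.2},{"x":-0.001,"y":0,"z":0,"spin":0,"gripper":-0.2},{"x":0,"y":0,"z":0,"spin":0,"gripper":-0.2}]' >/dev/null
python3 st.py
```

```text
t 14.75 lab [ 0.0504 -0.0416] z 0.05778133660255715 headoff -0.10682626759731306 Flab [-3.6476 -4.6295] 4.674046929924435 0.0461339987356827
t 15.0 lab [ 0.0504 -0.0407] z 0.05776608042446925 headoff -0.1474303412649931 Flab [-5.0866 -7.0236] 6.4656677859161285 0.046098172780768464
```

Solid contact on both stops now. Release, then look.

```bash
python3 -m inch '[{"x":0.002,"y":0,"z":0,"spin":0,"gripper":-0.2},{"x":0.001,"y":0.0015,"z":0,"spin":0,"gripper":0.2},{"x":0.001,"y":0,"z":0,"spin":0,"gripper":0.4},{"x":0,"y":0,"z":0,"spin":0,"gripper":0.4},{"x":0,"y":0,"z":0,"spin":0,"gripper":0.4},{"x":0,"y":0,"z":0,"spin":0,"gripper":0.4}]' >/dev/null
python3 st.py
python3 -m inch '[{"x":0,"y":0,"z":-0.03,"spin":0,"gripper":0.4},{"x":0,"y":0,"z":-0.04,"spin":0,"gripper":0.4},{"x":0,"y":0.03,"z":-0.04,"spin":0,"gripper":0.4},{"x":0,"y":0.04,"z":-0.02,"spin":0,"gripper":0.4},{"x":0,"y":0.03,"z":0,"spin":0,"gripper":0.4},{"x":0,"y":0,"z":0,"spin":0,"gripper":0.4},{"x":0,"y":0,"z":0,"spin":0,"gripper":0.4}]' >/dev/null
python3 st.py;python3 w.py w7
python3 - <<'E'
from h import *
i=np.load('pics/w7.npz')['i']; cv2.imwrite('pics/w7c.png',cv2.resize(i[60:260,140:400],(780,600),interpolation=cv2.INTER_CUBIC))
E
```

```text
t 15.5 lab [ 0.0507 -0.0404] z 0.05758295597303245 headoff 0.029694770636396584 Flab [-0.4451 -0.2063] 0.6325229013291237 0.06111755280062868
t 16.0833 lab [-0.0427 -0.041 ] z 0.18019511449089912 headoff -0.025236253567996414 Flab [-0.102  -0.6679] 0.05851771075258925 0.06150130018599828
[0.55205836 0.01743181 0.17998156] [0.62319956 0.03756992 0.3280804 ] [-0.26511466 -0.07536712 -0.96126688]
```

View pics/w7c.png

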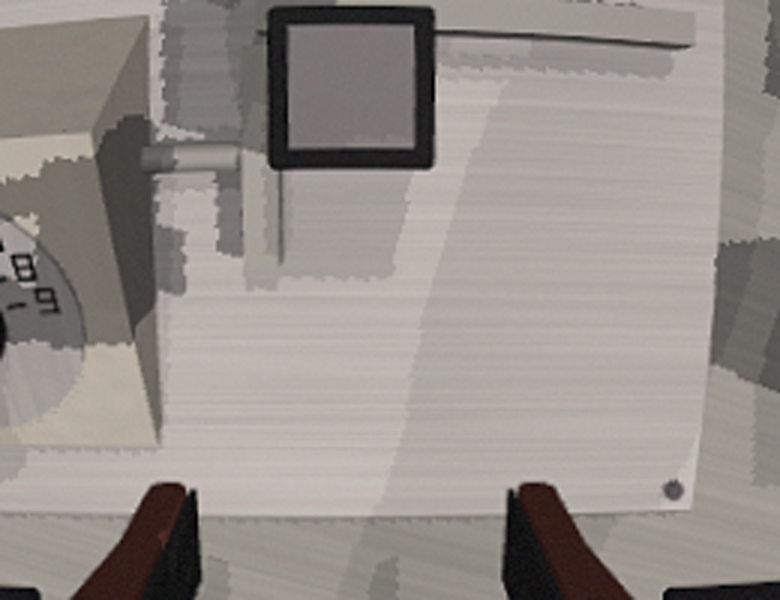

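From above the jar sits square in the corner ((270-435, 8-168) in the crop), with its edges parallel to both stops. A hidden sliver at the side stop can't be ruled out, so I'll give it a gentle low nudge toward each stop with the closed fingers.

```bash
python3 -m inch '[{"x":0,"y":0,"z":0,"spin":0,"gripper":-1},{"x":0,"y":0,"z":0,"spin":0,"gripper":-1},{"x":0,"y":0,"z":0.03,"spin":0,"gripper":-1},{"x":0,"y":0,"z":0.03,"spin":0,"gripper":-1},{"x":0,"y":0,"z":0.03,"spin":0,"gripper":-1},{"x":0,"y":0,"z":0.03,"spin":0,"gripper":-1},{"x":0,"y":0,"z":0.02,"spin":0,"gripper":-1},{"x":0,"y":0,"z":0,"spin":0,"gripper":-1}]' 10 >/dev/null
python3 -m inch '[{"x":0,"y":0,"z":0,"spin":0,"gripper":-1},{"x":0,"y":-0.01,"z":0,"spin":0,"gripper":-1},{"x":0,"y":-0.01,"z":0,"spin":0,"gripper":-1},{"x":0,"y":0,"z":0,"spin":0,"gripper":-1},{"x":0,"y":0,"z":0,"spin":0,"gripper":-1}]' >/dev/null
python3 st.py
python3 -m inch '[{"x":0,"y":-0.003,"z":0,"spin":0,"gripper":-1},{"x":0,"y":-0.003,"z":0,"spin":0,"gripper":-1},{"x":0,"y":-0.003,"z":0,"spin":0,"gripper":-1},{"x":0,"y":0,"z":0,"spin":0,"gripper":-1}]' >/dev/null
python3 st.py
```

```text
t 17.2167 lab [-0.0198 -0.0408] z 0.04093511729767452 headoff 0.012531333179623516 Flab [-0.6452 -0.1394] 0.32979664537551495 0.0004268755217936297
t 17.55 lab [-0.0121 -0.0408] z 0.039840210757039474 headoff 0.0074685222394208495 Flab [0.4821 0.835 ] 0.17649883444317077 0.0003744705081930744
```

```bash
python3 -m inch '[{"x":0,"y":-0.002,"z":0,"spin":0,"gripper":-1},{"x":0,"y":-0.002,"z":0,"spin":0,"gripper":-1},{"x":0,"y":0,"z":0,"spin":0,"gripper":-1}]' >/dev/null
python3 st.py
python3 -m inch '[{"x":0,"y":-0.0015,"z":0,"spin":0,"gripper":-1},{"x":0,"y":-0.0015,"z":0,"spin":0,"gripper":-1},{"x":0,"y":0,"z":0,"spin":0,"gripper":-1}]' >/dev/null
python3 st.py
```

```text
t 17.8 lab [-0.0084 -0.0408] z 0.03964065086650447 headoff 0.0016869790149911523 Flab [ 0.2824 -0.3078] 0.731411771246586 0.0005380135970189458
t 18.05 lab [-0.0055 -0.0408] z 0.03963096183904648 headoff 0.0017287987794816218 Flab [ 0.2433 -0.4222] -0.2875464072176088 0.0005582813752001536
```

```bash
python3 -m inch '[{"x":0,"y":-0.0015,"z":0,"spin":0,"gripper":-1},{"x":0,"y":-0.0015,"z":0,"spin":0,"gripper":-1},{"x":0,"y":0,"z":0,"spin":0,"gripper":-1}]' >/dev/null
python3 st.py
python3 -m inch '[{"x":0,"y":-0.0015,"z":0,"spin":0,"gripper":-1},{"x":0,"y":-0.0015,"z":0,"spin":0,"gripper":-1},{"x":0,"y":0,"z":0,"spin":0,"gripper":-1}]' >/dev/null
python3 st.py
```

```text
t 18.3 lab [-0.0025 -0.0408] z 0.03964560382203088 headoff 0.004766297219262583 Flab [-0.3493  0.5894] 0.18255293868725544 0.0005590076686477512
t 18.55 lab [ 0.0006 -0.0408] z 0.03967696049416261 headoff 0.0018821245286346766 Flab [ 0.6226 -1.011 ] 1.0586483522221162 0.0005711247659891957
```

The jar's near face at home is at x 24 mm, not 1 mm, so contact comes at TCP x of about 14 mm. Continuing.

```bash
python3 -m inch '[{"x":0,"y":-0.004,"z":0,"spin":0,"gripper":-1},{"x":0,"y":-0.004,"z":0,"spin":0,"gripper":-1},{"x":0,"y":-0.002,"z":0,"spin":0,"gripper":-1},{"x":0,"y":-0.0015,"z":0,"spin":0,"gripper":-1},{"x":0,"y":0,"z":0,"spin":0,"gripper":-1}]' >/dev/null
python3 st.py
python3 -m inch '[{"x":0,"y":-0.0015,"z":0,"spin":0,"gripper":-1},{"x":0,"y":-0.0015,"z":0,"spin":0,"gripper":-1},{"x":0,"y":0,"z":0,"spin":0,"gripper":-1}]' >/dev/null
python3 st.py
```

```text
t 18.9667 lab [ 0.0121 -0.0408] z 0.03961399887019258 headoff 0.003979697759064038 Flab [ 0.2641 -0.1145] 0.14148292401812348 0.0007856190995243556
t 19.2167 lab [ 0.0149 -0.0408] z 0.039652757457699514 headoff 0.004684081237158466 Flab [ 0.0873 -0.1925] 0.2085196326633743 0.000263923838362328
```

```bash
python3 -m inch '[{"x":0,"y":-0.0015,"z":0,"spin":0,"gripper":-1},{"x":0,"y":-0.001,"z":0,"spin":0,"gripper":-1},{"x":0,"y":0,"z":0,"spin":0,"gripper":-1}]' >/dev/null
python3 st.py
python3 -m inch '[{"x":0,"y":-0.001,"z":0,"spin":0,"gripper":-1},{"x":0,"y":-0.001,"z":0,"spin":0,"gripper":-1},{"x":0,"y":0,"z":0,"spin":0,"gripper":-1}]' >/dev/null
python3 st.py
```

```text
t 19.4667 lab [ 0.0155 -0.0409] z 0.0393785868887055 headoff -0.005966419714383164 Flab [-5.1876  0.4519] 3.3599714963721876 0.000555538020722638
t 19.7167 lab [ 0.0155 -0.0409] z 0.03912508696274918 headoff -0.016674589557709396 Flab [-12.0842   0.4059] 9.425425855690373 0.00038647978647346725
```

It is rigidly flush at the rear (12 N with no motion). Going round to the right-hand face for the side nudge.

```bash
python3 -m inch '[{"x":0,"y":0.03,"z":0,"spin":0,"gripper":-1},{"x":0,"y":0.03,"z":0,"spin":0,"gripper":-1},{"x":0.022,"y":0,"z":0,"spin":0,"gripper":-1},{"x":0.022,"y":0,"z":0,"spin":0,"gripper":-1},{"x":0.022,"y":0,"z":0,"spin":0,"gripper":-1},{"x":0,"y":0,"z":0,"spin":0,"gripper":-1},{"x":0,"y":0,"z":0,"spin":0,"gripper":-1}]' >/dev/null
python3 st.py
python3 -m inch '[{"x":0,"y":-0.03,"z":0,"spin":0,"gripper":-1},{"x":0,"y":-0.03,"z":0,"spin":0,"gripper":-1},{"x":0,"y":-0.028,"z":0,"spin":0,"gripper":-1},{"x":0,"y":0,"z":0,"spin":0,"gripper":-1},{"x":0,"y":0,"z":0,"spin":0,"gripper":-1}]' >/dev/null
python3 st.py
```

```text
t 20.3 lab [-0.0409 -0.1084] z 0.0396613875263683 headoff -0.1702375634053226 Flab [ 0.7266 -0.333 ] -0.4484619843725339 0.0006935342479127503
t 20.7167 lab [ 0.0486 -0.1046] z 0.03942788106686623 headoff 0.15279903608237078 Flab [-0.6304 -0.8208] -0.24231484396662986 0.0003124697659455203
```

```bash
python3 -m inch '[{"x":-0.006,"y":0,"z":0,"spin":0,"gripper":-1},{"x":-0.006,"y":0,"z":0,"spin":0,"gripper":-1},{"x":-0.006,"y":0,"z":0,"spin":0,"gripper":-1},{"x":-0.003,"y":0,"z":0,"spin":0,"gripper":-1},{"x":-0.002,"y":0,"z":0,"spin":0,"gripper":-1},{"x":0,"y":0,"z":0,"spin":0,"gripper":-1}]' >/dev/null
python3 st.py
python3 -m inch '[{"x":-0.0015,"y":0,"z":0,"spin":0,"gripper":-1},{"x":-0.0015,"y":0,"z":0,"spin":0,"gripper":-1},{"x":0,"y":0,"z":0,"spin":0,"gripper":-1}]' >/dev/null
python3 st.py
```

```text
t 21.2167 lab [ 0.047 -0.083] z 0.03981245322563479 headoff 0.05270507878675801 Flab [-0.0017 -0.3419] 0.12536480119966692 0.0007167739348458776
t 21.4667 lab [ 0.0472 -0.0807] z 0.03964225211369156 headoff -0.003702237407253506 Flab [-0.4863 -0.4246] -0.8224086242253446 0.0003565780638352479
```

```bash
python3 -m inch '[{"x":-0.0015,"y":0,"z":0,"spin":0,"gripper":-1},{"x":-0.0015,"y":0,"z":0,"spin":0,"gripper":-1},{"x":0,"y":0,"z":0,"spin":0,"gripper":-1}]' >/dev/null
python3 st.py
python3 -m inch '[{"x":-0.0015,"y":0,"z":0,"spin":0,"gripper":-1},{"x":-0.001,"y":0,"z":0,"spin":0,"gripper":-1},{"x":0,"y":0,"z":0,"spin":0,"gripper":-1}]' >/dev/null
python3 st.py
```

```text
t 21.7167 lab [ 0.0473 -0.0775] z 0.03964545254459095 headoff 0.01672250303704459 Flab [-0.2677  0.0138] -0.26338601143400625 0.0006857905687222556
t 21.9667 lab [ 0.0474 -0.0752] z 0.039775456323799745 headoff 0.010389787652485438 Flab [ 0.0056 -0.5192] 1.336660420442179 0.0005370478894876044
```

```bash
python3 -m inch '[{"x":-0.0015,"y":0,"z":0,"spin":0,"gripper":-1},{"x":-0.001,"y":0,"z":0,"spin":0,"gripper":-1},{"x":0,"y":0,"z":0,"spin":0,"gripper":-1}]' >/dev/null
python3 st.py
python3 -m inch '[{"x":-0.0015,"y":0,"z":0,"spin":0,"gripper":-1},{"x":-0.001,"y":0,"z":0,"spin":0,"gripper":-1},{"x":0,"y":0,"z":0,"spin":0,"gripper":-1}]' >/dev/null
python3 st.py
```

```text
t 22.2167 lab [ 0.0473 -0.0725] z 0.039662827444785755 headoff 0.020374388344237104 Flab [ 0.3069 -0.3921] -0.20783498122866184 0.0005608597129935518
t 22.4667 lab [ 0.0473 -0.0716] z 0.03989570942830757 headoff -0.04846046647837454 Flab [ 0.3397 -4.5582] 2.6475149417824557 0.0002760203680193332
```

```bash
python3 -m inch '[{"x":-0.001,"y":0,"z":0,"spin":0,"gripper":-1},{"x":-0.001,"y":0,"z":0,"spin":0,"gripper":-1},{"x":0,"y":0,"z":0,"spin":0,"gripper":-1}]' >/dev/null
python3 st.py
python3 -m inch '[{"x":-0.001,"y":0,"z":0,"spin":0,"gripper":-1},{"x":0,"y":0,"z":0,"spin":0,"gripper":-1}]' >/dev/null
python3 st.py
```

```text
t 22.7167 lab [ 0.0472 -0.0715] z 0.04001314341226725 headoff -0.11764572709085996 Flab [-0.7321 -7.4833] 2.551180628022322 0.00039339976843810916
t 22.8833 lab [ 0.0472 -0.0713] z 0.04008136480825811 headoff -0.1467719328738042 Flab [-0.0075 -9.6176] 2.052618909885001 0.0004003999167929285
```

It is flush at the side too (9.6 N, 0.3 mm of give). Retreat upward and do the final look.

```bash
python3 -m inch '[{"x":0.015,"y":0,"z":0,"spin":0,"gripper":-1},{"x":0.025,"y":0,"z":0,"spin":0,"gripper":-1},{"x":0,"y":0,"z":-0.04,"spin":0,"gripper":-1},{"x":0,"y":0.01,"z":-0.04,"spin":0,"gripper":-1},{"x":-0.02,"y":0.03,"z":-0.03,"spin":0,"gripper":-1},{"x":-0.03,"y":0.025,"z":-0.02,"spin":0,"gripper":-1},{"x":-0.02,"y":0.025,"z":-0.02,"spin":0,"gripper":-1},{"x":0,"y":0,"z":0,"spin":0,"gripper":-1}]'
python3 -m inch '[{"x":0,"y":0,"z":0,"spin":0,"gripper":-1},{"x":0,"y":0,"z":0,"spin":0,"gripper":-1}]' >/dev/null
python3 mark.py; python3 w.py w8; python3 - <<'E'
from h import *
w=np.load('pics/w8.npz')['i']; s,_,_=grab('scene'); t,_,_=grab('top')
A=cv2.resize(w,(512,384)); 
C=cv2.resize(s[160:290,120:400],(560,260),interpolation=cv2.INTER_CUBIC)
D=cv2.resize(t[80:280,120:430],(403,260),interpolation=cv2.INTER_CUBIC)[:,:238]
o=np.zeros((600,800,3),np.uint8); o[:384,:512]=w[:,:]; o[:260,520:758]=D; 
C=cv2.resize(s[170:250,190:390],(540,216),interpolation=cv2.INTER_CUBIC); o[384:600,:540]=C
cv2.imwrite('pics/f.png',o)
E
```

```text
time_s: 23.55
tcp_pos: [0.552, 0.0223, 0.1887]
orientation: [[0.277, -0.961, 0.002], [-0.961, -0.277, 0.002], [-0.001, -0.002, -1.0]]
force: [0.4, -0.7, 0.6]
grip_width: 0.0003
{-82: 46, -80: 50, -78: 49, -76: 64, -74: 66, -72: 65, -70: 63, -68: 49, -66: 51, -64: 43, -62: 46, 22: 98, 24: 105, 26: 89, 28: 53}
[0.55558603 0.0174545  0.18453413] spinpos 0.04326278319653909 0.00044333433386836187 [ 0.59738451 -0.00860487 -0.02085588] [ 0.01734592 -0.00445803 -0.01064866]
[0.55560837 0.01730498 0.18421713] [0.62812188 0.03802117 0.33231376] [-0.26660173 -0.07462505 -0.96091343]
```

View pics/f.png

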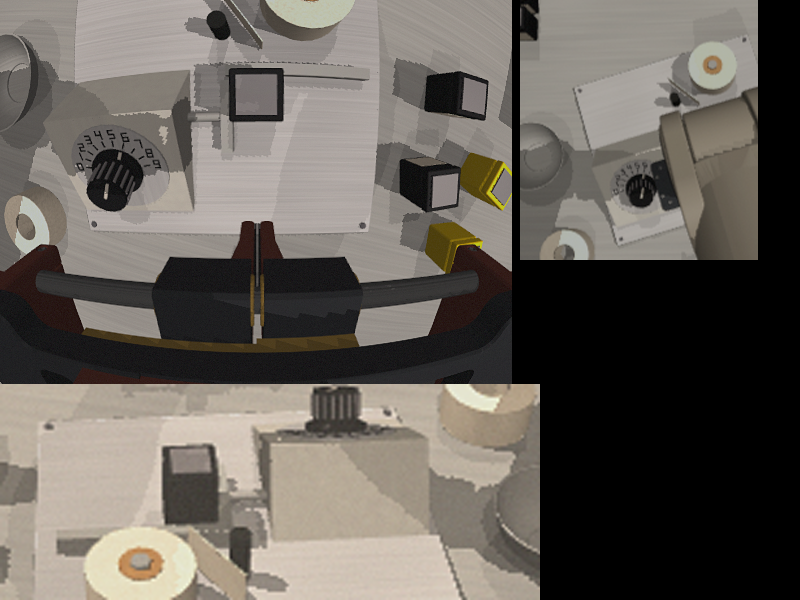

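The final view shows the jar upright in the corner at (257,95), square with both stops. The pointer is at 6, the bystanders are where they were, and the gripper is clear. Handing in.

```bash
python3 -c "
from workcell import r
print(r.sign_off())"
```

```text
the job is handed in; nothing more can be done
None
```

I turned the sleeve from 3 to 6 first. Then I carried the jar into the corner, let go, and gave it a low nudge against each stop with closed fingers. I handed the job in at about 24 s of the 58 s, with the robot clear of everything.

- **Sleeve:** the pointer mark measured 24–25° where 6 is at 27°. The same roughly 2° low reading showed at 4 and 5, so I take it as a calibration bias. The picture shows the mark on tick 6. The first stroke did nothing because the fingers had not closed yet; three more strokes of one click each did the turn.
- **Jar:** it looks upright and square to both stops. It did not give when nudged at the rear stop (12 N, no movement) and barely gave at the side stop (about 10 N, 0.3 mm). The foot of the side stop is hidden from the camera, so flushness there rests on the force check.
- **Measurements that disagreed:** positions taken from the images and given dimensions differed by 2–3 mm, so I found the final contact by force. One sleeve-top height came out 5 mm low in the first pair of views and within 1 mm in the second.
- **Other objects:** in the last wrist view, the jars to the right, the bowl and the label roll look unmoved; I judged this by eye.

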